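Turn the bar carousel until the jigger faces the pointer

ROBOT

A 7-joint arm with a two-finger parallel gripper is mounted at the origin on a cart in front of the work surface, level with it; the furniture and walls round the work are solid. World frame = base frame: x ahead of the robot, y to its left, z up, the work surface at z = 0. Lengths are in mm, angles in rad, forces in N, time in s.
With the tool pointing down it reaches from about 350 to 900 mm from the base axis. Payload 19.9 kg.
Tool frame: the origin (TCP) lies between the finger pads; the fingertips stand 25 mm ahead of it and the grasp point (between the pads) lies 6 mm ahead of it (tip_extent is the distance from the TCP to the fingertips, in mm); x points along the fingers, y is the direction in which the jaws open and shut, and the axes are right-handed (so a half turn about x gives the same grasp; the last joint's range is limited). The gripper opens to 94 mm and grips with 3 to 60 N. Pads are 16 mm wide; open, the fingers measure 119 mm over their backs; the gripper's body (75 mm by 177 mm) begins 78 mm behind the grasp point.
Start: joints at [-1.192, 0.417, -0.01, 1.614, 0.005, 1.111, -0.053], TCP at [254.724, 570.716, 230.425] pointing down, gripper open.
Joint ranges: [-2.81, 2.81], [-0.39, 2.02], [-1.27, 1.25], [0.06, 2.57], [-1.19, 4.33], [0.19, 2], [-2.82, 2.82]. Speed limits (rad/s): [1.89, 1.89, 2.39, 2.39, 3.01, 3.01, 3.01].

INTERFACE

Orientations are given as a unit quaternion [x, y, z, w].
In Python, from station import read_state, read_camera, finish_job, masks_of, spot_point, tip_extent gives the robot as it stands.
- The arm moves only by the shell command python3 -m creep 'ROWS'. ROWS is JSON, a list that holds one entry, the list of rows, each a list of 7 numbers: the shift along the world's x, y, z in mm, then the turn, a rotation vector about the world's x, y, z in degrees, then the finger opening in mm, from 0 to 94. A call has 1 to 12 rows; each row shifts and turns the commanded pose from where the row before left it; what a row does not reach is not made up. A row lasts 1/8 s, in which the tool goes at most 62.5 mm and 10.7 degrees, less where a joint would pass 70% of its speed; a pose out of reach is approached as far as the arm can. A call is refused whole if a number of a shift passes 62.5 or a number of a turn 10.7, either way. A call with a gripper value outside its range is refused whole. The fingers move at their own pace and stop on an object; the grip force is fixed at half the most. Time passes only in rows, so rows that do not move let the fingers close. It gives the time, the measured TCP pose, the force and the opening at its end, in the units of the state.
- read_state(): the state, without advancing time (a new reading comes with each control period).
- read_camera(name): name is "scene" or "top" or "wrist"; returns a dict with "img" (480x640x3 uint8, red, green, blue), "range_z" (480x640 float32, mm along the optical axis (not along the pixel's ray), 0 where there is no reading), "mtx" (3x3 intrinsics, pixels), "pose" (4x4, takes a point from camera to world coordinates). Camera axes: x right, y up, looking along -z (the intrinsics and any distortion apply to the point x, -y, -z); pixel columns grow to the right and rows downward; lengths in mm; the calibration is good to about 2 mm. A picture is of the moment at which its call begins.
- finish_job(): hands the job in, once; it reports no verdict.
Trained networks look in the newest picture that a camera, given by its name, has taken for a name from the list of things; names that differ only in an ending like _2 or _b are one class to them, and where a whole thing is asked for, a point or a joint stands for the part that bears it (a point fixed in the world has none). Each returns a list of dicts, best first, with "score" (0 to 1); they miss things now and then, are a little off and sometimes report something else, mostly with a low value. They report only what shows in the picture. A call takes as long as a camera call. They do not tell look-alikes from the thing itself.
- masks_of(camera, target): "pixels" (480x640 bool, what is visible of it) and "at" ([column, row] in pixels, amid what is visible of it).
- spot_point(camera, target): "at" ([column, row] in pixels: a listed point, or the origin of a listed thing).
The state is a dict: "time": time; "joint_pos": joint angles; "qvel": joint speeds; "tau": joint torques, N m; "tcp_pos": TCP position; "tcp_rot": TCP orientation; "contact_force": force on the tool from outside, world axes, zero at the start; "wrist_torque": the same for the moment, N m; "opening": finger opening in mm.
Only numpy, scipy, OpenCV 4.12 (cv2) and the standard library are available. Lean on these libraries where they do the work, as an engineer would, in place of code of your own. Each camera call takes 0.05 s, during which the arm holds its last target.

TASK

Turn the dark brown bar carousel by pushing its lobed rim slowly round with the fingertips, until the steel jigger on it stands at the front, in line with the brass arrow on the fixed base. Do not touch or lift anything that stands on the carousel: it all has to ride round upright and stay on. Leave the tumbler and the shaker where they stand, and finish with the carousel at rest.

Things in the scene. Friction and masses are not known exactly. Their poses are not given: they have to be found in the camera images.
- carousel: Fixed dark steel base under the brown deck; origin on the turning axis at worktop height, z up. Its own -x is the front (within 0.35 rad of facing the robot): a flat tongue, 22 mm wide, 5 mm high, runs out there under the deck, with a round end of 24 mm radius centred 205 mm from the axis, which carries a flat brass arrow pointing at the axis.
- deck (a joint): Angle of the deck on the base (rad), growing counter-clockwise from above; limits -6.28 to 6.28, starts within 0.52 of 0. At 0 the lobes' middle lines lie at 0, 60, 120, 180, 240, 300 degrees from the base's +x, the notches' halfway between. Light friction, 1 to 2 N at the rim; it stops almost at once when not pushed. It carries round what stands on it.
- deck_top (a point): Centre of the deck's cork top, 28 mm above the worktop; turns with the deck. The dark brown deck's underside is 8 mm above the worktop; round body of 120 mm radius, with six equal lobes out to 165 mm radius, each with two straight parallel sides 88 mm apart and outer corners rounded to 13 mm.
- notch (a point): Middle of one of the six equal V-shaped notches between the lobes, 145 mm from the axis, 20 mm above the worktop (at joint value 0: 30 degrees from the base's +x); turns with the deck. Notches are open outward, up and down, 38 mm wide at 120 mm radius, 63 mm at 145 mm. A shut fingertip let in from above, down to 10 mm over the worktop, pushes a lobe's side.
- pointer (a point): Inner tip of the brass arrow, 190 mm in front of the carousel's axis, 6.5 mm above the worktop.
- jigger: Steel double-cone bar jigger (hourglass), 43 mm in diameter, 73 mm high, standing loose on the deck about 58 mm from the axis; origin at the centre of its underside, z up. It starts 65 to 145 degrees away from the front, on either side.
- cup: Grey steel tapered open cup, 65 mm in diameter, 57 mm high, standing loose on the deck about 58 mm from the axis; origin at the centre of its underside, z up.
- lime: Green lime, 51x42x42 mm, lying loose on the deck about 58 mm from the axis; origin at the centre of its underside as placed.
- tealight: Tealight candle in a metal shell, 38 mm in diameter, 18 mm high, standing loose on the deck about 58 mm from the axis; origin at the centre of its underside, z up.
- tumbler: Clear glass tumbler, 78 mm in diameter, 92 mm high, standing on the worktop to the left of the carousel; origin at the centre of its underside.
- shaker: Steel cocktail shaker, 69 mm in diameter, 179 mm high, standing on the worktop to the right of the carousel; origin at the centre of its underside.
Not all that is in view belongs to the job. Leave any turquoise look-alike of the lime alone. Leave any pink look-alike of the cup alone.

How it is judged:
By the outcome, as a careful person would: the job done as asked, in the order asked, and still so for the second after the job is handed in, with the robot touching nothing.
It also fails if it takes over 48 s, if anything falls off the work surface, if the arm or the gripper's body presses on something with over 40 N, if the wrist force passes 120 N, or if a joint passes its speed limit or range.

## Working session

There is one attempt and no reset: what is moved stays moved. The work goes in short steps, Python scripts to look and compute and a shell command to move; the robot and the scene stay as the last step left them, time stands still between calls to the robot, and variables do not carry over. Pictures are saved under pics/ and viewed, and the job is handed in when it is done.

```bash
ls; mkdir -p pics
cat > h.py <<'E'
import numpy as np,cv2
from station import *
def save(n,f,img=None):
    c=read_camera(n) if img is None else img
    cv2.imwrite('pics/'+f,cv2.cvtColor(c['img'],cv2.COLOR_RGB2BGR)); return c
def ray(c,uv):
    K=c['mtx'];d=np.array([(uv[0]-K[0,2])/K[0,0],-(uv[1]-K[1,2])/K[1,1],-1.])
    P=c['pose'];return P[:3,3],P[:3,:3]@d
def atz(c,uv,z):
    o,d=ray(c,uv);return o+d*(z-o[2])/d[2]
def pix(c,p):
    P=c['pose'];q=P[:3,:3].T@(np.asarray(p)-P[:3,3]);K=c['mtx']
    return [K[0,0]*q[0]/-q[2]+K[0,2],K[1,1]*-q[1]/-q[2]+K[1,2]]
E
python3 - <<'E'
from h import *
s=read_state();print({k:np.round(v,3) for k,v in s.items()})
for n in ['scene','top']:
    c=save(n,n+'0.png')
    for t in ['carousel','deck_top','pointer','jigger','cup','lime','tealight','tumbler','shaker','notch']:
        Z=dict(deck_top=28,pointer=6.5,notch=20,jigger=28,cup=28,lime=28,tealight=28).get(t,0)
        print(n,t,[(round(r['score'],2),np.round(r['at']),np.round(atz(c,r['at'],Z)[:2])) for r in spot_point(n,t)[:7]])
print(read_state()['time'])
E
```

```text
pics
{'time': np.float64(0.0), 'joint_pos': array([-1.193,  0.418, -0.01 ,  1.614,  0.005,  1.111, -0.053]), 'qvel': array([-0.001,  0.002,  0.001,  0.   ,  0.   , -0.001, -0.001]), 'tau': array([ 0.0000e+00, -8.5122e+01,  6.3900e-01, -4.2599e+01, -4.9000e-02,
        1.9000e-02,  0.0000e+00]), 'tcp_pos': array([254.6  , 570.422, 229.844]), 'tcp_rot': array([ 0.147,  0.692, -0.148,  0.692]), 'contact_force': array([0.171, 0.155, 0.523]), 'wrist_torque': array([ 0.007, -0.034, -0.023]), 'opening': np.float64(93.86)}
scene carousel [(0.8, array([292., 255.]), array([583.,  55.])), (0.48, array([231., 291.]), array([412.,  82.]))]
scene deck_top [(0.74, array([296., 243.]), array([596.,  52.]))]
scene pointer [(0.93, array([231., 290.]), array([409.,  79.]))]
scene jigger [(0.7, array([272., 237.]), array([580., 110.]))]
scene cup [(0.89, array([160., 270.]), array([355., 226.])), (0.77, array([294., 230.]), array([634.,  86.]))]
scene lime [(0.66, array([411., 275.]), array([ 641., -209.])), (0.59, array([321., 239.]), array([638.,  14.])), (0.56, array([381., 225.]), array([768., -68.
[... 594 characters left out ...]
, array([710., 137.]))]
top cup [(0.87, array([175., 364.]), array([367., 249.])), (0.68, array([258., 225.]), array([646.,  87.]))]
top lime [(0.88, array([317., 152.]), array([807., -40.])), (0.78, array([390., 215.]), array([ 664., -190.])), (0.68, array([293., 227.]), array([641.,  14.]))]
top tealight [(0.65, array([150., 272.]), array([551., 307.])), (0.64, array([302., 263.]), array([565.,  -4.]))]
top tumbler [(0.89, array([147., 273.]), array([552., 323.])), (0.15, array([295., 229.]), array([643.,  10.]))]
top shaker [(0.64, array([454., 232.]), array([ 632., -332.])), (0.58, array([273., 251.]), array([595.,  57.]))]
top notch [(0.92, array([234., 196.]), array([713., 140.]))]
1.1
```

View pics/top0.png

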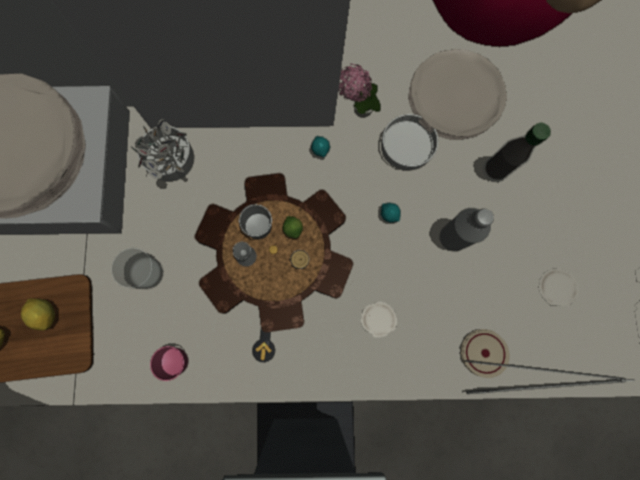

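View pics/scene0.png

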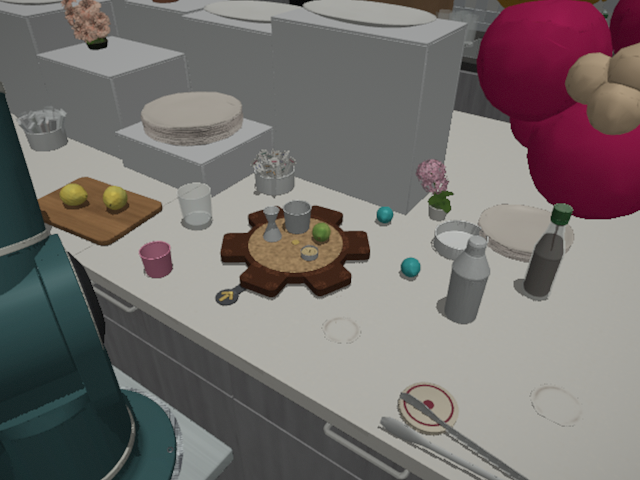

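```bash
cat >> h.py <<'E'
def measure(c,n='top'):
    hsv=cv2.cvtColor(c['img'],cv2.COLOR_RGB2HSV)
    jm=[m for m in masks_of(n,'jigger')]
    cm=[m for m in masks_of(n,'deck_top')]
    pt=spot_point(n,'pointer'); no=spot_point(n,'notch'); dt=spot_point(n,'deck_top'); jg=spot_point(n,'jigger')
    P=atz(c,pt[0]['at'],6.5);N=[atz(c,q['at'],20) for q in no];D=atz(c,dt[0]['at'],28)
    print('pointer',P,'notch',N,'deck',D,'jig',[(atz(c,q['at'],28),q['score']) for q in jg])
    return P,N,D,jm,cm,hsv
E
python3 - <<'E'
from h import *
from scipy.spatial.transform import Rotation as R
s=read_state();print(R.from_quat(s['tcp_rot']).as_matrix().round(3))
c=read_camera('top')
P,N,D,jm,cm,hsv=measure(c)
np.savez('top1.npz',img=c['img'],z=c['range_z'],mtx=c['mtx'],pose=c['pose'])
print(c['pose'].round(3),c['mtx'])
for m in jm:
    v,u=np.nonzero(m['pixels']); print('jm',m['score'],m['at'],u.min(),u.max(),v.min(),v.max(),len(u))
for m in cm:
    v,u=np.nonzero(m['pixels']); print('deck',m['score'],m['at'],u.min(),u.max(),v.min(),v.max(),len(u))
k=c['img'][165:370,170:375]
cv2.imwrite('pics/crop1.png',cv2.cvtColor(cv2.resize(k,(600,600),interpolation=cv2.INTER_CUBIC),cv2.COLOR_RGB2BGR))
# points by depth
K=c['mtx'];vv,uu=np.mgrid[165:370,170:375];z=c['range_z'][165:370,170:375]
pc=np.stack([(uu-K[0,2])/K[0,0]*z,-(vv-K[1,2])/K[1,1]*z,-z],-1)@c['pose'][:3,:3].T+c['pose'][:3,3]
d=np.hypot(pc[...,0]-D[0],pc[...,1]-D[1])
hi=(pc[...,2]>35)&(d<110)&(z>0)
n,l,st,ce=cv2.connectedComponentsWithStats(hi.astype(np.uint8))
for i in range(1,n):
    q=pc[l==i]; print(len(q),q.mean(0).round(1),q[:,2].max().round(1), q.min(0).round(),q.max(0).round())
dk=(abs(pc[...,2]-28)<6)&(d<185)&(z>0)
q=pc[dk];print('deck pts',len(q),q[:,:2].mean(0),q.min(0),q.max(0))
E
```

```text
[[-0.     0.408  0.913]
 [-0.     0.913 -0.408]
 [-1.    -0.     0.   ]]
pointer [404.40139085  75.97975248   6.5       ] notch [] deck [593.45423561  54.68704543  28.        ] jig [(array([581.13454991, 113.79456644,  28.        ]), 0.97)]
[[-1.50000e-02  9.81000e-01 -1.94000e-01  4.32605e+02]
 [-1.00000e+00 -1.50000e-02  2.00000e-03 -1.00530e+01]
 [-1.00000e-03  1.94000e-01  9.81000e-01  9.56406e+02]
 [ 0.00000e+00  0.00000e+00  0.00000e+00  1.00000e+00]] [[454.58802128   0.         305.43494094]
 [  0.         454.58802128 238.60810804]
 [  0.           0.           1.        ]]
jm 0.68 [244.0, 253.0] 233 256 242 265 427
jm 0.62 [276.2, 257.3] 195 352 173 332 14395
deck 0.67 [276.0, 257.8] 195 352 172 331 14271
deck 0.31 [243.1, 252.4] 233 256 243 265 400
483 [651.1  89.6  66.4] 88.8 [612.  55.  35.] [677. 118.  89.]
363 [633.8  14.   62.1] 73.0 [614.  -6.  45.] [659.  35.  73.]
1 [657.4  88.   36. ] 36.0 [657.  88.  36.] [657.  88.  36.]
1 [657.1  69.2  36.2] 36.2 [657.  69.  36.] [657.  69.  36.]
2 [649.9  74.5  35.4] 35.7 [649.  73.  35.] [651.  75.  36.]
1 [640.7 102.5  35.3] 35.3 [641. 102.  35.] [641. 102.  35.]
1 [636.4 108.6  36.2] 36.2 [636. 109.  36.] [636. 109.  36.]
1 [636.2  92.   35.6] 35.6 [636.  92.  36.] [636.  92.  36.]
1 [636.1  77.6  35.1] 35.1 [636.  78.  35.] [636.  78.  35.]
1 [627.6  87.8  36.3] 36.3 [628.  88.  36.] [628.  88.  36.]
388 [579.9 109.8  73.6] 104.1 [561.  92.  35.] [599. 128. 104.]
1 [601.2  -2.9  35.1] 35.1 [601.  -3.  35.] [601.  -3.  35.]
279 [5.718e+02 5.000e-01 4.000e+01] 47.3 [553. -17.  35.] [590.  18.  47.]
deck pts 14431 [587.37300719  54.32633788] [ 428.36990429 -109.58150463   22.07919392] [761.55128092 219.80172696  33.99643183]
```

View pics/crop1.png

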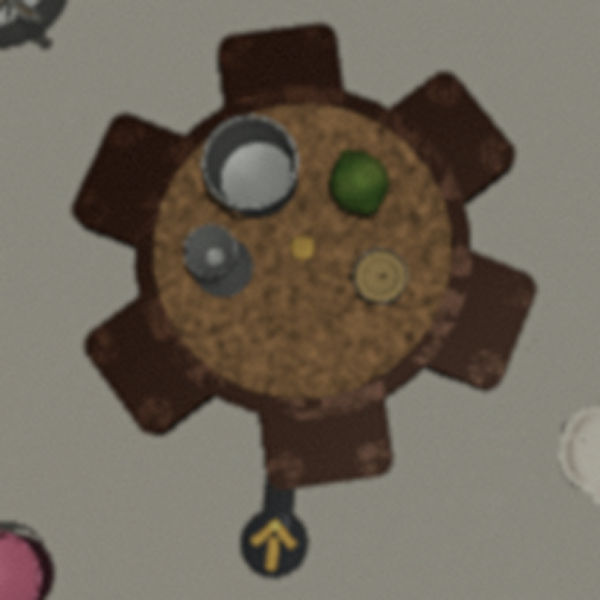

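```bash
cat >> h.py <<'E'
AX=np.array([593.5,55.])
def cloud(c):
    K=c['mtx'];vv,uu=np.mgrid[0:480,0:640];z=c['range_z']
    pc=np.stack([(uu-K[0,2])/K[0,0]*z,-(vv-K[1,2])/K[1,1]*z,-z],-1)@c['pose'][:3,:3].T+c['pose'][:3,3]
    pc[z<=0]=0
    return pc
def deckfit(c,ax=AX,zr=(17,36)):
    pc=cloud(c);hsv=cv2.cvtColor(c['img'],cv2.COLOR_RGB2GRAY).astype(int)
    d=pc[...,:2]-ax;r=np.hypot(*np.moveaxis(d,-1,0));m=(pc[...,2]>zr[0])&(pc[...,2]<zr[1])&(r>128)&(r<160)
    th=np.arctan2(d[...,1],d[...,0])[m]
    s=np.exp(6j*th).mean();return np.degrees(np.angle(s))/6,abs(s),m.sum()
E
python3 - <<'E'
from h import *
f=np.load('top1.npz');c=dict(img=f['img'],range_z=f['z'],mtx=f['mtx'],pose=f['pose'])
a,s,n=deckfit(c);print('lobe angle mod60',a,s,n)
pc=cloud(c)
# axis fit by lobe outline symmetry
from scipy.optimize import minimize
m=(pc[...,2]>17)&(pc[...,2]<36)&(np.hypot(pc[...,0]-593,pc[...,1]-55)<190);q=pc[m][:,:2]
def inside(p,x):
    d=p-x[:2];best=np.hypot(d[:,0],d[:,1])<120
    for k in range(6):
        t=np.radians(x[2]+60*k);u=d@[np.cos(t),np.sin(t)];v=d@[-np.sin(t),np.cos(t)]
        best|=(u>0)&(u<165)&(abs(v)<44)
    return best
g=np.array(np.meshgrid(np.arange(420,770,3),np.arange(-120,230,3))).reshape(2,-1).T.astype(float)
occ=cv2.dilate(m.astype(np.uint8),None)*0
u=np.array([pix(c,[x,y,28]) for x,y in g]).round().astype(int)
lab=(np.hypot(pc[u[:,1],u[:,0],0]-593,pc[u[:,1],u[:,0],1]-55)<190)&(pc[u[:,1],u[:,0],2]>17)
f=lambda x:(inside(g,x)!=lab).mean()
r=minimize(f,[593.5,55,a],method='Nelder-Mead',options=dict(initial_simplex=[[590,52,a],[597,55,a],[593,60,a],[594,55,a+4]],xatol=.1,fatol=1e-5));print(r.x,r.fun)
for na in (150,): pass
n=[k for k in [r.x[2]+30+60*i for i in range(6)]];print(n)
E
```

```text
lobe angle mod60 6.907486153124274 0.5030171591700956 3962
[594.12061045  55.29138992   6.96840853] 0.010373292424574476
[np.float64(36.96840853248062), np.float64(96.96840853248062), np.float64(156.96840853248062), np.float64(216.96840853248062), np.float64(276.9684085324806), np.float64(336.9684085324806)]
```

```bash
python3 -m creep '[[[23,-51,0,0,0,0,0],[23,-51,0,0,0,0,0],[23,-51,0,0,0,0,0],[23,-51,0,0,0,0,0],[23,-51,0,0,0,0,0],[23,-51,0,0,0,0,0],[23,-51,0,0,0,0,0],[23,-51,0,0,0,0,0],[24.5,-52,0,0,0,0,0],[0,0,-40,0,0,0,0],[0,0,-40,0,0,0,0],[0,0,0,0,0,0,0]]]'; python3 -c "
from h import *
s=read_state();print(s['joint_pos'].round(2),s['tcp_pos'],s['opening'],tip_extent() if callable(tip_extent) else tip_extent)"
```

```text
time: 2.95
tcp_pos: [461.9, 110.2, 148.8]
tcp_rot: [0.146, 0.693, -0.148, 0.69]
contact_force: [-0.6, -0.2, 0.4]
opening: 0.6
[-0.55  0.26  0.28  2.06 -0.1   0.83  0.94] [461.94674081 110.18534623 148.80908055] 0.5591104946779472 25.0
```

```bash
python3 -m creep '[[[1,0,-40,0,0,0,0],[0,0,-30,0,0,0,0],[0,0,0,0,0,0,0]]]'; python3 -c "
from h import *
c=save('top','top2.png'); k=c['img'][165:370,170:375]
cv2.imwrite('pics/crop2.png',cv2.cvtColor(cv2.resize(k,(600,600)),cv2.COLOR_RGB2BGR));save('scene','scene2.png')"
```

```text
time: 3.32
tcp_pos: [464.1, 110.8, 80.6]
tcp_rot: [0.147, 0.692, -0.148, 0.691]
contact_force: [0.1, -0.3, 0.2]
opening: 0.3
```

View pics/crop2.png

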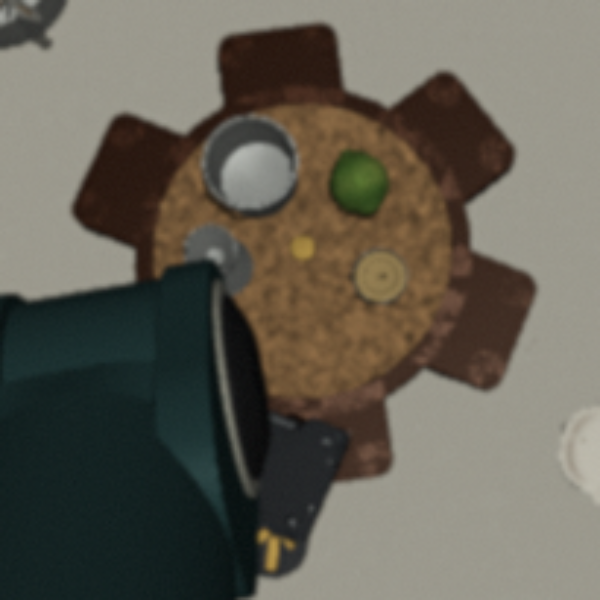

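View pics/scene2.png

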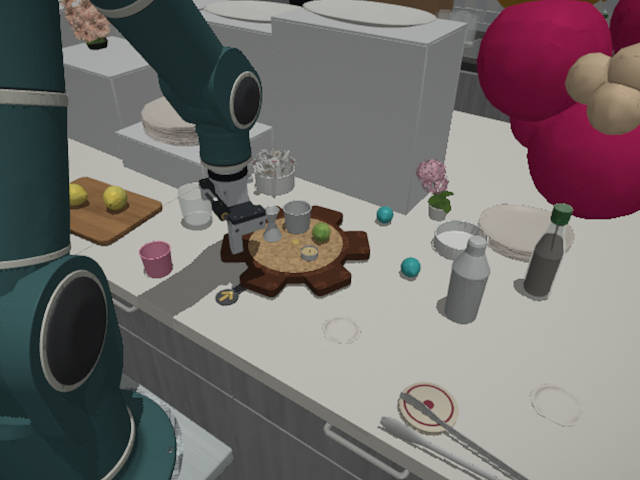

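```bash
python3 -m creep '[[[0,0,-22,0,0,0,0],[0,0,-20,0,0,0,0],[0,0,0,0,0,0,0]]]'; python3 -c "
from h import *
t=np.radians(157+3*np.arange(0,27));p=142*np.c_[np.cos(t),np.sin(t)];d=np.diff(p,axis=0)
for i,x in enumerate(d): print(i,x.round(1), (p[i+1]+[594,55.2]).round())"
```

```text
time: 3.8
tcp_pos: [464.6, 110.9, 39.3]
tcp_rot: [0.147, 0.692, -0.147, 0.692]
contact_force: [0.1, -0.2, 0.6]
opening: 0.7
0 [-2.7 -6.9] [461. 104.]
1 [-2.4 -7.1] [458.  97.]
2 [-2.  -7.2] [456.  90.]
3 [-1.6 -7.3] [455.  82.]
4 [-1.2 -7.3] [453.  75.]
5 [-0.8 -7.4] [453.  68.]
6 [-0.5 -7.4] [452.  60.]
7 [-0.1 -7.4] [452.  53.]
8 [ 0.3 -7.4] [452.  45.]
9 [ 0.7 -7.4] [453.  38.]
10 [ 1.1 -7.4] [454.  31.]
11 [ 1.5 -7.3] [456.  23.]
12 [ 1.9 -7.2] [458.  16.]
13 [ 2.2 -7.1] [460.   9.]
14 [ 2.6 -7. ] [462.   2.]
15 [ 3.  -6.8] [465.  -5.]
16 [ 3.3 -6.7] [469. -11.]
17 [ 3.7 -6.5] [472. -18.]
18 [ 4.  -6.3] [476. -24.]
19 [ 4.3 -6.1] [481. -30.]
20 [ 4.6 -5.8] [485. -36.]
21 [ 4.9 -5.6] [490. -42.]
22 [ 5.2 -5.3] [495. -47.]
23 [ 5.5 -5. ] [501. -52.]
24 [ 5.7 -4.7] [507. -57.]
25 [ 6.  -4.4] [513. -61.]
```

```bash
python3 -m creep '[[[-1.4,-3.4,0,0,0,1,0],[-1.3,-3.5,0,0,0,1,0],[-1.2,-3.5,0,0,0,1,0],[-1.2,-3.6,0,0,0,1,0],[-1,-3.6,0,0,0,1,0],[-1,-3.6,0,0,0,1,0],[-1.6,-7.3,0,0,0,2,0],[-1.2,-7.3,0,0,0,2,0],[-0.8,-7.4,0,0,0,2,0],[-0.5,-7.4,0,0,0,2,0],[-0.1,-7.4,0,0,0,2,0],[0.3,-7.4,0,0,0,2,0]]]'; python3 -c "
from h import *
c=save('scene','scene3.png');c=read_camera('top');print(deckfit(c))
cv2.imwrite('pics/crop3.png',cv2.cvtColor(cv2.resize(c['img'][165:370,170:375],(600,600)),cv2.COLOR_RGB2BGR))
print(read_state()['joint_pos'].round(2))"
```

```text
time: 5.3
tcp_pos: [453.1, 45.0, 38.4]
tcp_rot: [0.037, 0.706, -0.037, 0.706]
contact_force: [-0.1, 0.9, -0.1]
opening: 0.4
(np.float64(-29.263333978795), np.float64(0.4843952026859252), np.int64(2689))
[-0.3   0.43  0.16  2.17 -0.12  0.55  1.41]
```

View pics/scene3.png

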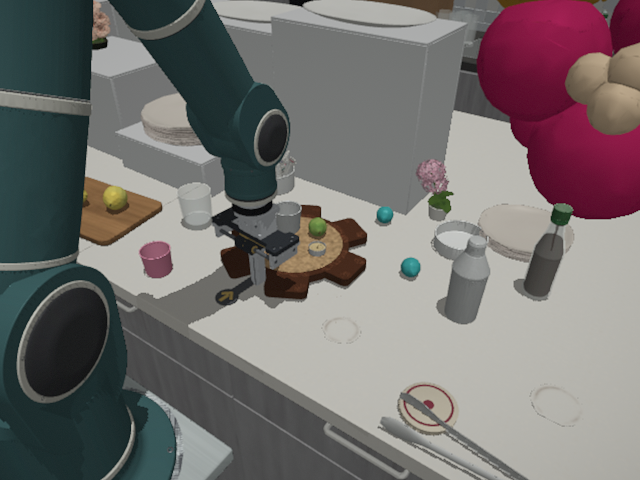

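View pics/crop3.png

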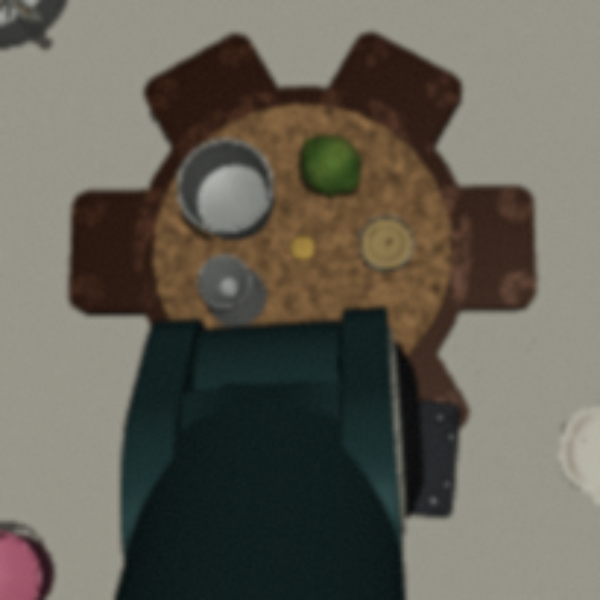

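```bash
python3 -m creep '[[[0.5,-7.4,0,0,0,2,0],[0.9,-7.4,0,0,0,2,0],[1.3,-7.3,0,0,0,2,0],[1.7,-7.2,0,0,0,2,0],[2.1,-7.1,0,0,0,2,0],[2.5,-7,0,0,0,2,0],[2.8,-6.9,0,0,0,2,0],[3.2,-6.7,0,0,0,2,0],[3.5,-6.6,0,0,0,2,0],[3.9,-6.4,0,0,0,2,0],[4.2,-6.2,0,0,0,2,0],[0,0,0,0,0,0,0]]]'; python3 -c "
from h import *
c=save('scene','scene4.png');c=read_camera('top');print(deckfit(c,[594,55.2]))
cv2.imwrite('pics/crop4.png',cv2.cvtColor(cv2.resize(c['img'][165:370,170:375],(600,600)),cv2.COLOR_RGB2BGR))
s=read_state();print(s['joint_pos'].round(2));d=s['tcp_pos'][:2]-[594,55.2];print(np.hypot(*d),np.degrees(np.arctan2(d[1],d[0])))"
```

```text
time: 6.9
tcp_pos: [479.8, -31.1, 38.3]
tcp_rot: [-0.098, 0.7, 0.098, 0.7]
contact_force: [0.1, 0.7, -1.1]
opening: 0.6
(np.float64(0.16716631847013005), np.float64(0.4984247449488575), np.int64(2827))
[-0.06  0.46  0.07  2.1  -0.05  0.58  1.9 ]
143.03880105330308 -143.11292633441647
```

View pics/scene4.png

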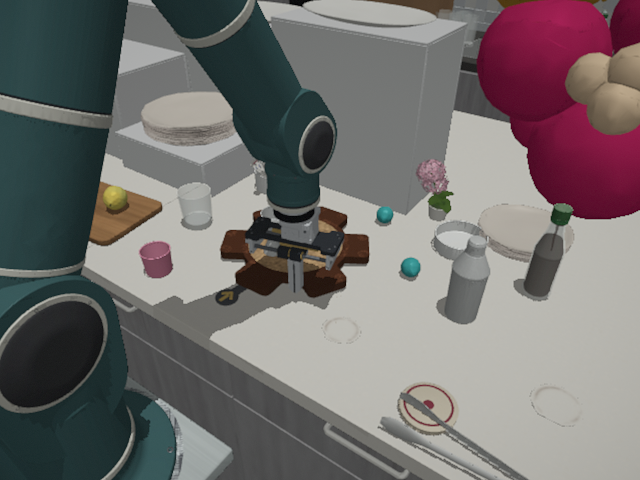

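View pics/crop4.png

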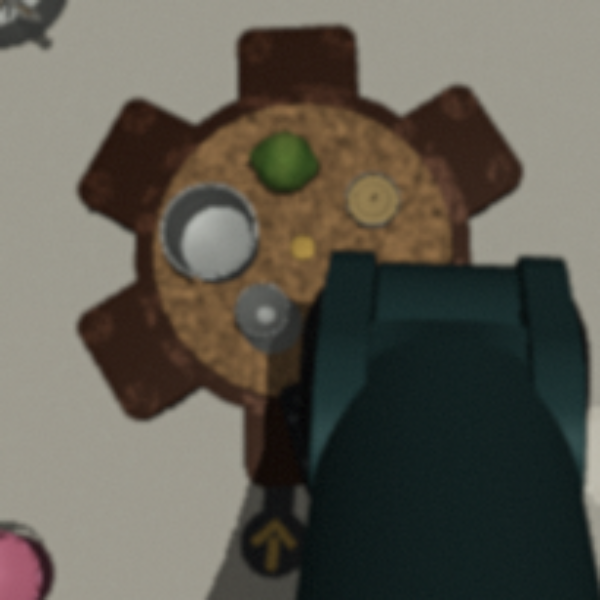

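```bash
cat >> h.py <<'E'
def jig(c,ax=np.array([594,55.2])):
    out=[]
    for q in spot_point('top','jigger'):
        p=atz(c,q['at'],28);d=p[:2]-ax;out.append(('spot',round(q['score'],2),p.round(1)[:2],np.hypot(*d).round(1),np.degrees(np.arctan2(d[1],d[0])).round(1)%360))
    pc=cloud(c)
    for m in masks_of('top','jigger'):
        k=m['pixels']
        if k.sum()>1500: continue
        # top rim: pixels with high z
        q=pc[k&(pc[...,2]>92)][:,:2]
        if len(q)>20:
            (x,y),R=cv2.minEnclosingCircle(q.astype(np.float32))
            for nm,p in(('rimcirc',np.array([x,y])),('rimmean',q.mean(0))):
                d=p-ax;out.append((nm,len(q),p.round(1),np.hypot(*d).round(1),np.degrees(np.arctan2(d[1],d[0])).round(1)%360,round(R,1)))
    for o in out: print(*o)
    for q in spot_point('top','pointer'):
        p=atz(c,q['at'],6.5);d=p[:2]-ax;print('pointer',p.round(1),np.hypot(*d).round(1),np.degrees(np.arctan2(d[1],d[0])).round(2)%360)
E
python3 -c "
from h import *
c=read_camera('top');jig(c)
t=np.radians(217+3*np.arange(0,9));p=142*np.c_[np.cos(t),np.sin(t)];print(np.diff(p,axis=0).round(1))"
```

```text
spot 0.74 [539.8  83. ] 60.9 152.8
rimcirc 111 [541.9  76.5] 56.3 157.8 17.2
rimmean 111 [542.9  77.7] 55.8 156.2 17.2
pointer [405.7  71.7   6.5] 189.0 174.99
pointer [654.1  65.3   6.5] 60.9 9.57
[[ 4.6 -5.8]
 [ 4.9 -5.6]
 [ 5.2 -5.3]
 [ 5.5 -5. ]
 [ 5.7 -4.7]
 [ 6.  -4.4]
 [ 6.2 -4.1]
 [ 6.4 -3.8]]
```

```bash
python3 -m creep '[[[2.3,-3,0,0,0,1.5,0],[4.7,-5.8,0,0,0,2,0],[5,-5.5,0,0,0,2,0],[5.3,-5.2,0,0,0,2,0],[5.5,-5,0,0,0,2,0],[0,0,0,0,0,0,0]]]'; python3 -c "
from h import *
c=read_camera('top');print(deckfit(c,[594,55.2]));jig(c)
np.savez('top5.npz',img=c['img'],z=c['range_z'],mtx=c['mtx'],pose=c['pose'])
cv2.imwrite('pics/crop5.png',cv2.cvtColor(cv2.resize(c['img'][165:370,170:375],(600,600)),cv2.COLOR_RGB2BGR))
s=read_state();print(s['joint_pos'].round(2));d=s['tcp_pos'][:2]-[594,55.2];print(np.hypot(*d),np.degrees(np.arctan2(d[1],d[0])))"
```

```text
time: 7.95
tcp_pos: [502.9, -55.8, 38.4]
tcp_rot: [-0.156, 0.69, 0.156, 0.69]
contact_force: [-0.7, 1.1, 0.1]
opening: 0.6
(np.float64(13.434497891018317), np.float64(0.5043684097313746), np.int64(2922))
spot 0.64 [535.4  63.4] 59.1 172.1
rimcirc 108 [538.4  64.3] 56.3 170.7 17.5
rimmean 108 [539.6  65.2] 55.3 169.6 17.5
pointer [405.7  72.3   6.5] 189.0 174.81
[ 0.03  0.49  0.03  2.04 -0.02  0.61  2.08]
143.4373257445322 -129.67147736827783
```

View pics/crop5.png

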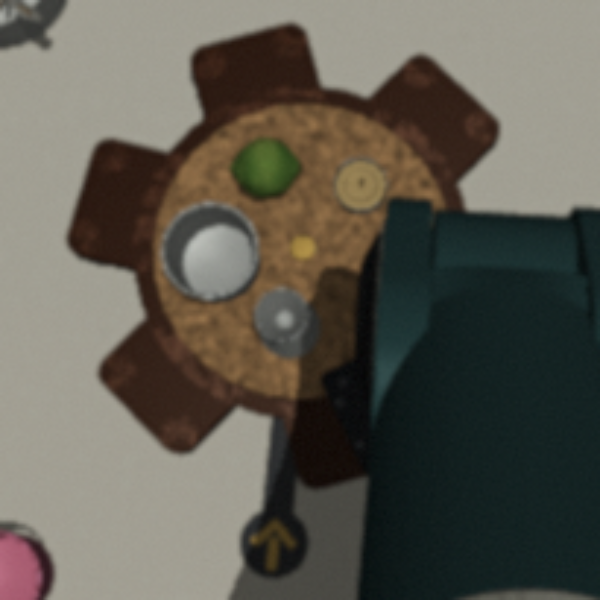

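```bash
python3 -c "
from h import *
f=np.load('top1.npz');c=dict(img=f['img'],range_z=f['z'],mtx=f['mtx'],pose=f['pose'])
f=np.load('top5.npz');c5=dict(img=f['img'],range_z=f['z'],mtx=f['mtx'],pose=f['pose'])
for C in (c,c5):
  h=cv2.cvtColor(C['img'],cv2.COLOR_RGB2HSV).astype(int)
  g=(h[...,1]>110)&(h[...,0]>12)&(h[...,0]<30)
  def cen(u0,u1,v0,v1):
    m=np.zeros(g.shape,bool);m[v0:v1,u0:u1]=g[v0:v1,u0:u1];v,u=np.nonzero(m);return [u.mean(),v.mean()],len(u)
  a,n1=cen(252,276,338,365)
  gr=C['img'].sum(2);d=np.zeros(g.shape,bool);d[337:366,248:280]=(gr[337:366,248:280]<(200 if C is c else 150))
  k=C['img'][247:254,268:280].astype(int);sc=(h[245:255,268:280,2]*((h[245:255,268:280,2]>np.percentile(h[245:255,268:280,2],85))))
  vv,uu=np.mgrid[245:255,268:280];dot=[(uu*sc).sum()/sc.sum(),(vv*sc).sum()/sc.sum()]
  A=atz(C,a,6.5);D=atz(C,dot,30);ax=np.array([594,55.2])
  print(a,n1,A,dot,D)
  for X in(ax,D[:2]):
    q=A[:2]-X;print(np.hypot(*q),np.degrees(np.arctan2(q[1],q[0])))
I=cv2.resize(c5['img'][235:300,240:305],(780,780)[:2],interpolation=cv2.INTER_CUBIC)[:600]
I=cv2.resize(c5['img'][245:295,240:300],(720,600),interpolation=cv2.INTER_CUBIC)
cv2.imwrite('pics/j5.png',cv2.cvtColor(I,cv2.COLOR_RGB2BGR))
"
```

```text
[np.float64(263.0451127819549), np.float64(349.6842105263158)] 133 [391.37368541  77.27288187   6.5       ] [np.float64(273.5740740740741), np.float64(250.06546080964685)] [592.33284493  53.98202774  30.        ]
203.82501190424256 173.78305923812
202.3043441917872 173.38900357704978
[np.float64(263.07936507936506), np.float64(349.7063492063492)] 126 [391.32889904  77.20314691   6.5       ] [np.float64(274.00240384615387), np.float64(249.7709478021978)] [592.9371406   53.09578273  30.        ]
203.86199654767964 173.80390623068996
203.04444850761706 173.18121638253425
```

View pics/j5.png

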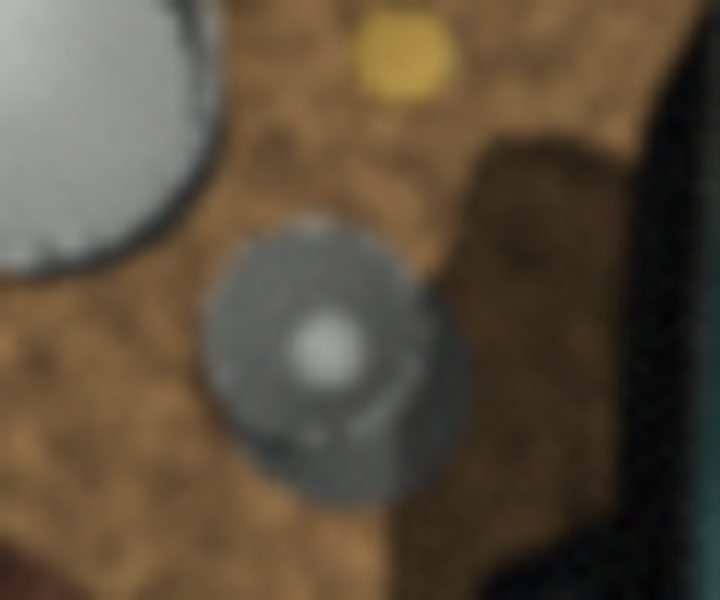

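```bash
python3 -c "
from h import *
f=np.load('top5.npz');c=dict(img=f['img'],range_z=f['z'],mtx=f['mtx'],pose=f['pose'])
for x,y,z in((313,335,101),(350,385,28),(403,55,28)):
  p=atz(c,[240+x/12-.5,245+y/12-.5],z)
  for A in((594,55.2),(593,54.3)):
    d=p[:2]-A;print(p,np.hypot(*d),np.degrees(np.arctan2(d[1],d[0])))
t=np.radians(230.3+1.5*np.arange(0,5));p=143*np.c_[np.cos(t),np.sin(t)];print(np.diff(p,axis=0).round(1))
"
```

```text
[537.45936674  64.23582376 101.        ] 57.25809393030206 170.92027347501963
[537.45936674  64.23582376 101.        ] 56.42235848298106 169.85748076050223
[537.73947473  64.24337256  28.        ] 56.982710457202074 170.86833198085648
[537.73947473  64.24337256  28.        ] 56.147985815205885 169.79956342475933
[594.75748535  55.1344584   28.        ] 0.76031556618181 -4.945214620751873
[594.75748535  55.1344584   28.        ] 1.9455270703331695 25.39848355178261
[[ 2.9 -2.4]
 [ 3.  -2.3]
 [ 3.  -2.2]
 [ 3.1 -2.1]]
```

```bash
python3 -m creep '[[[1.5,-1.2,0,0,0,0,0],[1.5,-1.2,0,0,0,0,0],[1.5,-1.2,0,0,0,0,0],[1.5,-1.1,0,0,0,0,0],[0,0,0,0,0,0,0]]]'; python3 -c "
from h import *
c=read_camera('top');print(deckfit(c,[594,55.2]));jig(c)
s=read_state();d=s['tcp_pos'][:2]-[594,55.2];print(np.hypot(*d),np.degrees(np.arctan2(d[1],d[0])))"
```

```text
time: 8.78
tcp_pos: [508.7, -60.2, 38.4]
tcp_rot: [-0.156, 0.69, 0.156, 0.69]
contact_force: [-0.2, -0.7, 0.0]
opening: 0.3
(np.float64(15.70833067468539), np.float64(0.5047332231032576), np.int64(2934))
spot 0.71 [542.2  65.2] 52.7 169.1
rimcirc 109 [537.9  61.4] 56.5 173.7 17.3
rimmean 109 [539.   62.6] 55.5 172.3 17.3
pointer [402.1  70.7   6.5] 192.5 175.39
143.4679066374684 -126.5113713007485
```

```bash
python3 -m creep '[[[-3,2.5,0,0,0,0,0],[-3.5,0,0,0,0,0,0],[0,0,20,0,0,0,0],[0,0,40,0,0,0,0],[0,0,50,0,0,0,0],[-10,-30,50,0,0,0,0],[-10,-50,30,0,0,0,0],[-10,-55,0,0,0,0,0],[-10,-55,0,0,0,0,0],[-10,-55,0,0,0,0,0],[0,0,0,0,0,0,0]]]'; python3 -c "
from h import *
c=read_camera('top');print(deckfit(c,[594,55.2]));jig(c)
np.savez('top6.npz',img=c['img'],z=c['range_z'],mtx=c['mtx'],pose=c['pose'])
save('scene','scene6.png')
cv2.imwrite('pics/crop6.png',cv2.cvtColor(cv2.resize(c['img'][165:370,170:375],(600,600)),cv2.COLOR_RGB2BGR))
I=cv2.resize(c['img'][245:295,240:300],(720,600),interpolation=cv2.INTER_CUBIC)
cv2.imwrite('pics/j6.png',cv2.cvtColor(I,cv2.COLOR_RGB2BGR))
"
```

```text
time: 10.35
tcp_pos: [450.2, -306.4, 228.3]
tcp_rot: [-0.154, 0.691, 0.153, 0.69]
contact_force: [0.2, 0.7, -0.7]
opening: 0.5
(np.float64(17.35198634406554), np.float64(0.5043191396173317), np.int64(3965))
spot 0.92 [539.3  60.1] 54.9 174.9
rimcirc 110 [537.9  61.5] 56.4 173.6 17.3
rimmean 110 [538.9  62.7] 55.6 172.3 17.3
pointer [405.2  75.6   6.5] 189.9 173.84
```

View pics/crop6.png

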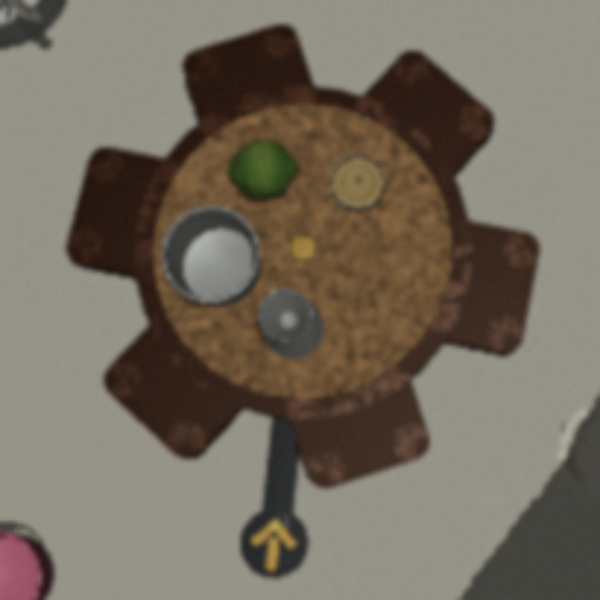

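View pics/j6.png

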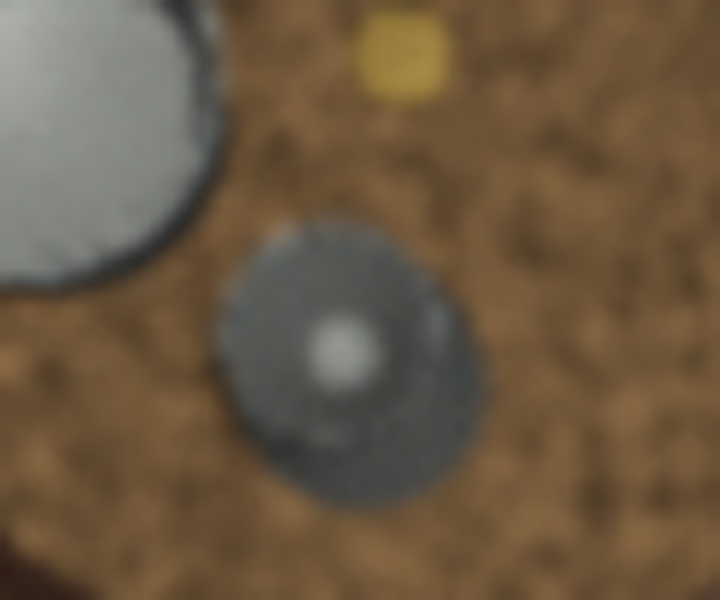

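View pics/scene6.png

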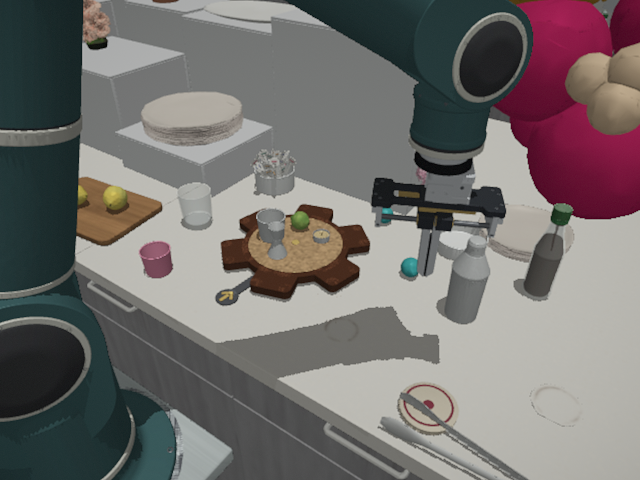

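```bash
python3 -c "
from h import *
s=read_state();print(abs(s['qvel']).max());print(finish_job())"
```

```text
0.0028846874003969868
the job is handed in; nothing more can be done
None
```

I turned the carousel about 70° counter-clockwise by pushing a lobe's side slowly with the shut fingertips. Then I backed the fingers out of the notch, lifted clear and handed the job in at about 10.5 s.

- **Alignment:** After I withdrew, the jigger's rim centre was at 173.6° about the axis, and the arrow was at 173.8°. The network's spot for the jigger's base read 174.9°, about 1° off. The average of the visible rim points read 172.3°, but that measure is skewed towards one side.
- **Noisy readings:** With the arm partly in view, some network readings were off: 169.1° for the jigger and 175.4° for the arrow just before I withdrew. I trusted the later, unobstructed picture.
- **Carousel and its load:** The jigger, cup, lime and tealight were all upright and on the deck in the last pictures. The jigger's rim centre moved no more than 0.1° after I let go.
- **Everything else:** The tumbler and shaker were still in their places, and the contact forces I read after each move were 1.3 N or less.

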